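# Close a plaster mould in its torque-limited press

## Task

Take the loose plaster mould half from the ware board and stand it upright in the channel of the mould press, between the jaw and the fixed half, with its pour notch meeting the notch of the fixed half. Then tighten the press by turning its crank clockwise until you feel the clutch slip, and stop there: too loose and the mould leaks, forced past the slip and the plaster is crushed. Let go of everything and leave the other things on the bench as they are.

Things in the scene. Friction and masses are not known exactly. Their poses are not given: they have to be found in the camera images.
- press: Grey bench press fixed to the table. Origin on the table top, midway across the channel; +y runs along the channel from crank to fixed half, z up. Bed plate 150 x 360 x 12 mm (top z = 12 mm; y -230 to +130 mm). Behind the fixed half a grey stop, 72 mm high. The fixed half's mating face is at y = +20 mm.
- channel (a point): Middle of the channel floor (press x 0, y 0, z 12 mm). Two aluminium guide rails, 10 mm high, run along the channel at both sides from y = -65 to +85 mm; between them 67 mm are free in x.
- crank_axis (a point): Top centre of the grey gearbox (64 x 64 mm, top 50 mm above the table; press x 0, y -140 mm), on the crank's upright axis. Above it a steel disc with a red tick, then the black clutch disc with a white tick, in line until the clutch slips. It slips at about 7.5 N push on the post (0.6 N m), at constant force, for only about 0.18 rad; then it is solid again and turning on crushes the mould.
- back_half: Fixed half of the plaster mould (white, a small blue patch low on each x side), standing on the bed against the stop: 62 mm in x, 40 mm in y, 80 mm tall. Origin at the centre of its underside (12 mm above the table), axes parallel to the press. Its mating face is its -y face; a pour notch 20 mm wide, 12 mm deep and 24 mm high is cut in the top of that face.
- front_half: Loose half of the mould, white plaster with a small blue patch on each x side, about 0.3 kg: 62 mm in x (the width to grip), 40 mm in y, 80 mm tall. Origin at the centre of its underside. Its mating face with the pour notch (20 x 12 x 24 mm) is its +y face, which must face the fixed half. It starts upright on the ware board.
- front_gate (a point): Point at the pour notch of the loose half: top edge of its mating face, mid-width (front_half x 0, y +20, z +80 mm).
- back_gate (a point): Point at the pour notch of the fixed half: top edge of its mating face, mid-width (back_half x 0, y -20, z +80 mm). In the closed mould it coincides with front_gate.
- jaw: Steel sliding jaw, 60 mm wide, 16 mm thick, 62 mm high, a toothed rack behind it. Origin at table height at the middle of its pressing face, which faces the press's +y. At the start 48 to 52 mm lie between this face and the fixed half's mating face. It stays where the crank leaves it.
- handle: Steel crank arm (10 mm thick, 18 mm wide). Origin on the upright axis, 72 mm above the table; x axis points along the arm to the post. Clockwise from above closes the jaw. Its angle says nothing of the jaw's place: before the jaw follows there is free play of up to 0.5 rad, different each time. Moving the free jaw takes about 3 N at the post; once pressing, it climbs to the slip within 0.1 rad.
- post_top (a point): Centre of the top of the crank's upright orange post: diameter 18 mm, 80 mm from the axis, standing from 82 to 137 mm above the table. Pushed with the fingers loosely around it, the crank's load shows as sideways force; a tight pinch takes part of it as twist.
- bat: Ware board, a flat wooden board 200 x 240 x 12 mm fixed on the table (top 12 mm above it); origin at the centre of its underside. The loose half and a terracotta cup stand on it.
- bisque_cup: Bystander, to be left alone: open terracotta cup, 68 mm across the mouth and 70 mm tall, on the ware board; origin at the centre of its underside.
- bottle: Bystander, to be left alone: clear bottle with a green cap, 64 mm across, 170 mm tall; origin at the centre of its underside.
- tub: Bystander, to be left alone: white plastic bowl, 130 mm across, 80 mm tall; origin at the centre of its underside.
- cone_lid: Bystander, to be left alone: grey conical clay lid, 124 mm across, 72 mm tall; origin at the centre of its underside.
- glaze_brush: Bystander, to be left alone: brush, 190 mm long, lying flat; origin under its middle.
- wood_rib: Bystander, to be left alone: flat wooden rib, 100 x 50 x 6 mm; origin at the centre of its underside.
- oxide_jar: Bystander, to be left alone: small jar with a black lid, 60 mm across, 75 mm tall; origin at the centre of its underside.
There are look-alikes about, which are no part of the job. What is meant by the front_half is not green, and is the larger of those in its own colour.

How it is judged:
By the outcome, as a careful person would: the job done as asked, in the order asked, and still so for the second after the job is handed in, with the robot touching nothing.
It also fails if it takes over 64 s, if anything falls off the work surface, if the arm or the gripper's body presses on something with over 40 N, if the wrist force passes 120 N, or if a joint passes its speed limit or range.

## Robot

A 6-joint arm with a two-finger parallel gripper is mounted at the origin on the work surface. World frame = base frame: x ahead of the robot, y to its left, z up, the work surface at z = 0. Lengths are in m, angles in rad, forces in N, time in s.
With the tool pointing down it reaches from about 0.375 to 0.9 m from the base axis. Payload 3.1 kg.
Tool frame: the origin (TCP) lies at the very end of the fingers, on their centre line; the grasp point (between the pads) lies 19 mm behind it; z points along the fingers, y is the direction in which the jaws open and shut (so a half turn about z gives the same grasp; the last joint's range is limited). The gripper opens to 85 mm and grips with 20 to 120 N. Pads are 22 mm wide; open, the fingers measure 114 mm over their backs; the gripper's body (76 mm by 85 mm) begins 54 mm behind the grasp point. The pads swing forward as they close: fully open they stand 13 mm farther back than shut.
Start: joints at [1.151, 0.527, 1.433, -0, 1.181, -0.178], TCP at [0.149, 0.607, 0.231] pointing down, gripper open.
Joint ranges: [-3.08, 3.08], [-0.75, 2.2], [0.22, 2.44], [-1.43, 4.57], [0, 2.65], [-2.85, 2.85]. Speed limits (rad/s): [2.79, 2.79, 3.14, 3.14, 3.14, 3.14].

## Interface

Orientations are given as a unit quaternion [x, y, z, w].
In Python, from station import * gives the robot as it stands.
- The arm moves only by the tool jog_arm, never from a script. Its argument "motion" is a list of rows, each a list of 5 numbers: the shift along the world's x, y, z in cm, then the turn about the world's z in degrees, then the closure in counts, from 0 (fully open) to 255 (shut). In form: [[tx, ty, tz, yaw, jaw], ...]. A call has 1 to 10 rows; each row shifts and turns the pose as measured when the row begins; what a row does not reach is not made up. A row lasts 1/12 s, in which the tool goes at most 41.7 mm and 7.16 degrees, less where a joint would pass 70% of its speed; a pose out of reach is approached as far as the arm can. A call with a gripper value outside its range is refused whole. The fingers move at their own pace and stop on an object; "squeeze" is the grip in N (left out, the last holds). Time passes only in rows, so rows that do not move let the fingers close. It gives the time, the measured TCP pose, the force and the opening at its end, in the units of the state.
- sense(): the state, without advancing time (a new reading comes with each control period).
- snapshot(name): name is "scene" or "side" or "wrist"; returns a dict with "img" (384x512x3 uint8, red, green, blue), "depth" (384x512 float32, m along the optical axis (not along the pixel's ray), 0 where there is no reading), "intrinsics" (3x3 intrinsics, pixels), "dist_coeffs" ([k1, k2, p1, p2, k3] as OpenCV has them; the pictures are not rectified), "eye" and "attitude" of the camera in the world. Camera axes: x right, y down, z forward; pixel columns grow to the right and rows downward; lengths in m; the calibration is good to about 2 mm. A picture is of the moment at which its call begins.
- sign_off(): hands the job in, once; it reports no verdict.
The state is a dict: "t": time; "q": joint angles; "qd": joint speeds; "tau": joint torques, N m; "tcp_pos": TCP position; "tool_rot": TCP orientation; "force": force on the tool from outside, world axes, zero at the start; "ft_torque": the same for the moment, N m; "finger_gap": opening from 0.0 (shut) to 1.0 (fully open).
Only numpy, scipy, OpenCV 4.12 (cv2) and the standard library are available. Lean on these libraries where they do the work, as an engineer would, in place of code of your own. Each camera call takes 0.05 s, during which the arm holds its last target.

## Working session

There is one attempt and no reset: what is moved stays moved. The work goes in short steps, Python scripts to look and compute and a tool call to move; the robot and the scene stay as the last step left them, time stands still between calls to the robot, and variables do not carry over. Pictures are saved under pics/ and viewed, and the job is handed in when it is done.

Besides the shell and the picture viewer there is one more tool, called in YAML: its name, and indented under it one key for each argument. jog_arm: Moves the arm, as the interface text tells. Its arguments: {"type":"object","properties":{"motion":{"type":"array","items":{"type":"array","items":{"type":"number"}}},"squeeze":{"type":"number"}},"required":["motion"]}

```bash
mkdir -p pics; cat > h.py <<'E'
from station import *
import numpy as np, cv2, pickle
def shots(names,tag):
    out={}
    for n in names:
        s=snapshot(n); out[n]=s
        cv2.imwrite(f'pics/{tag}_{n}.png',cv2.resize(s['img'][:,:,::-1],(768,576)))
        pickle.dump(s,open(f'pics/{tag}_{n}.pkl','wb'))
    return out
E
python3 - <<'E'
from h import *
o=shots(['scene','side','wrist'],'a')
for n,s in o.items(): print(n,s['eye'],s['attitude'],s['intrinsics'],s['dist_coeffs'])
print(sense())
E
```

```text
scene [ 0.97043431 -0.51590515  1.11170661] [ 0.91435558  0.27935963 -0.09354862 -0.2777782 ] [[442.83735666   0.         256.31794596]
 [  0.         442.83735666 193.21645675]
 [  0.           0.           1.        ]] [0.00080322 0.         0.         0.         0.        ]
side [ 0.20629593 -0.65725565  0.68169262] [ 0.87356202 -0.19737519  0.10236727 -0.43295887] [[356.82435997   0.         257.35030429]
 [  0.         356.82435997 193.39007989]
 [  0.           0.           1.        ]] [-0.02233593  0.          0.          0.          0.        ]
wrist [0.06957593 0.62648299 0.37360299] [0.77632056 0.60918248 0.09871568 0.12836789] [[298.92483866   0.         254.1241459 ]
 [  0.         298.92483866 194.08013553]
 [  0.           0.           1.        ]] [0.00024563 0.         0.         0.         0.        ]
{'t': 0.15, 'q': array([ 1.15149409e+00,  5.28304612e-01,  1.43361195e+00,  4.47280562e-06,
        1.18140018e+00, -1.78501172e-01]), 'qd': array([ 1.29462885e-03, -2.29066395e-03, -2.93163203e-03,  4.65608372e-04,
       -1.71984840e-05,  1.32678030e-03]), 'tau': array([ 8.20289715e-04, -4.42744124e+01, -1.78275776e+01, -2.18976484e-04,
        5.66579984e-03, -3.11501719e-05]), 'tcp_pos': array([0.14879317, 0.60646237, 0.23052521]), 'tool_rot': array([ 1.20110651e-01,  9.92760136e-01, -8.23211455e-04, -2.55823047e-04]), 'force': array([ 0.75974037, -0.95949056,  1.00713805]), 'ft_torque': array([ 0.04601946, -0.01333075,  0.00493847]), 'finger_gap': 0.9970557188019541}
```

View pics/a_scene.png

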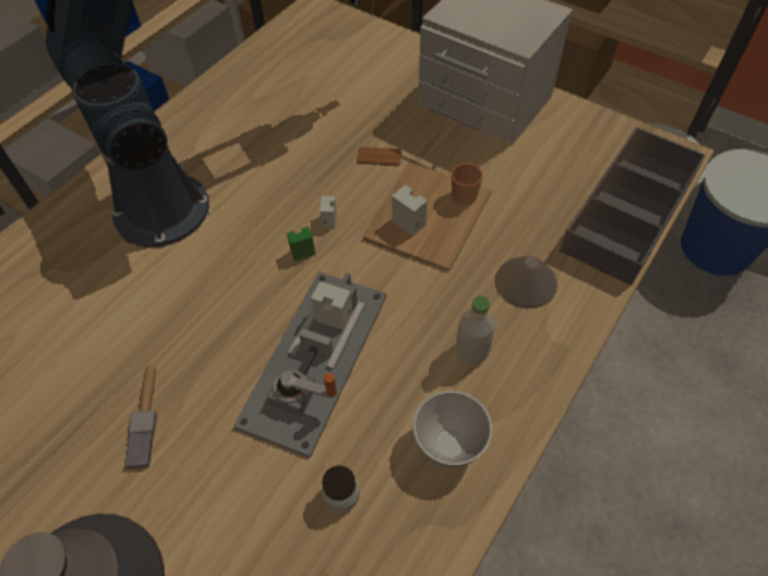

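View pics/a_side.png

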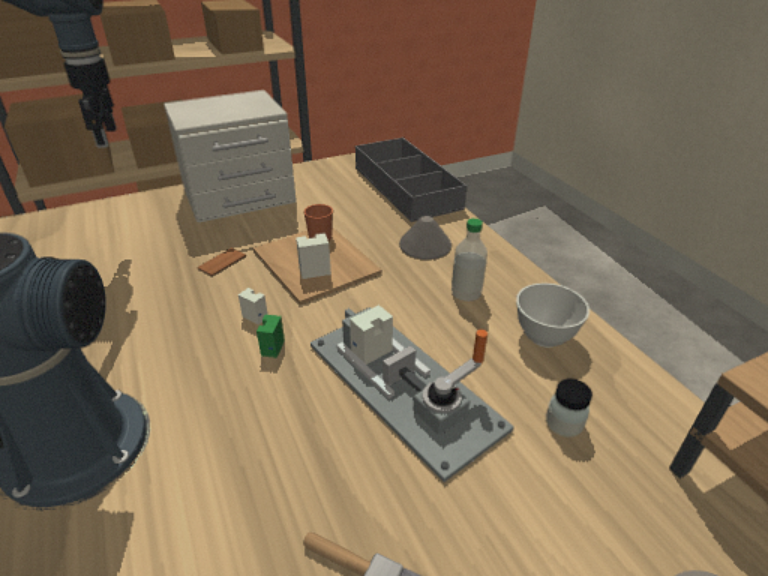

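View pics/a_wrist.png

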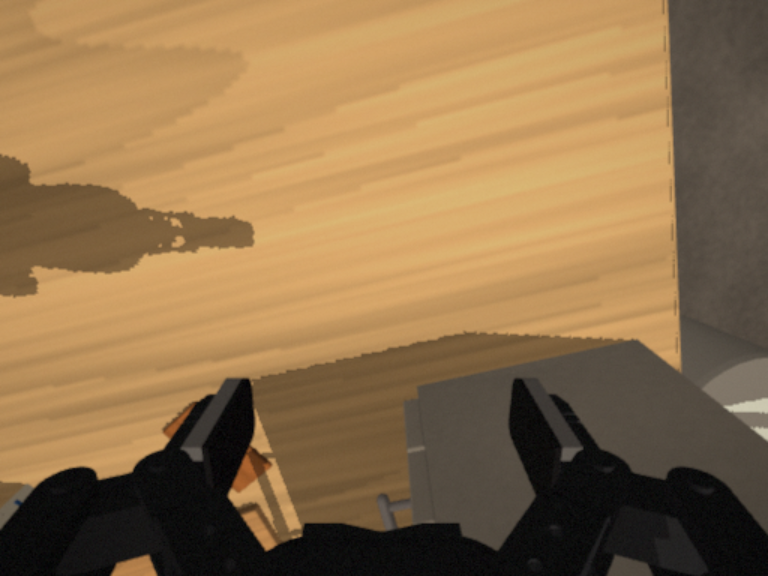

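Candidates for the loose half (scene picture pixels): white block on the board (408,210), small white block (328,212), green block (301,243), and the fixed half in the press (332,305). By the description (white, the larger one, on the board) I choose (408,210). I'll check it in a close crop.

```bash
cat >> h.py <<'E'
from scipy.spatial.transform import Rotation as R
def load(n): return pickle.load(open(f'pics/{n}.pkl','rb'))
def cloud(s):
    h,w=s['depth'].shape
    v,u=np.mgrid[0:h,0:w].astype(float)
    uv=cv2.undistortPoints(np.stack([u,v],-1).reshape(-1,1,2),s['intrinsics'],s['dist_coeffs']).reshape(h,w,2)
    d=s['depth']; P=np.dstack([uv[...,0]*d,uv[...,1]*d,d])
    return P@R.from_quat(s['attitude']).as_matrix().T+s['eye']
def ray(s,u,v,z):
    p=cv2.undistortPoints(np.array([[[u,v]]],float),s['intrinsics'],s['dist_coeffs'])[0,0]
    d=R.from_quat(s['attitude']).as_matrix()@np.array([p[0],p[1],1])
    return s['eye']+d*(z-s['eye'][2])/d[2]
def crop(s,u0,v0,u1,v1,name):
    c=s['img'][v0:v1,u0:u1,::-1]; k=min(780/c.shape[1],580/c.shape[0])
    cv2.imwrite(f'pics/{name}.png',cv2.resize(c,None,fx=k,fy=k,interpolation=cv2.INTER_CUBIC))
E
python3 - <<'E'
from h import *
s=load('a_scene'); crop(s,230,100,340,182,'c1'); crop(s,150,175,265,305,'c2')
P=cloud(s)
t=load('a_side'); crop(t,150,130,270,220,'c3');crop(t,200,200,345,315,'c4')
for (u,v) in [(340,190),(250,120),(240,160),(296,170),(327,124)]: print(u,v,P[v,u])
Q=cloud(t)
for (u,v) in [(250,330),(300,300)]: print(u,v,Q[v,u])
E
```

```text
340 190 [0.7434719  0.22614012 0.02939369]
250 120 [0.34519872 0.33251334 0.00101972]
240 160 [ 0.4161548   0.17377155 -0.00149428]
296 170 [0.59029374 0.23025819 0.01064826]
327 124 [0.57345431 0.4587607  0.00303615]
250 330 [ 0.3797643  -0.27353364  0.00311253]
300 300 [ 0.50969168 -0.25891212  0.01133376]
```

View pics/c1.png

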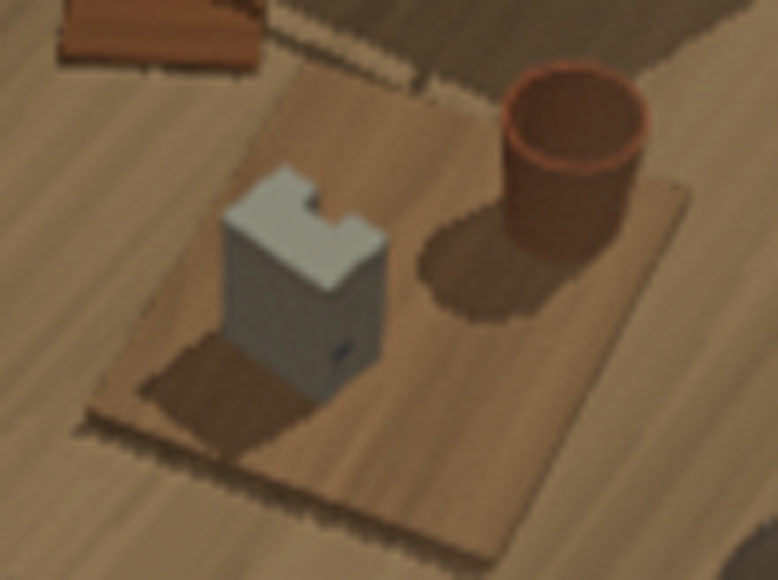

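View pics/c2.png

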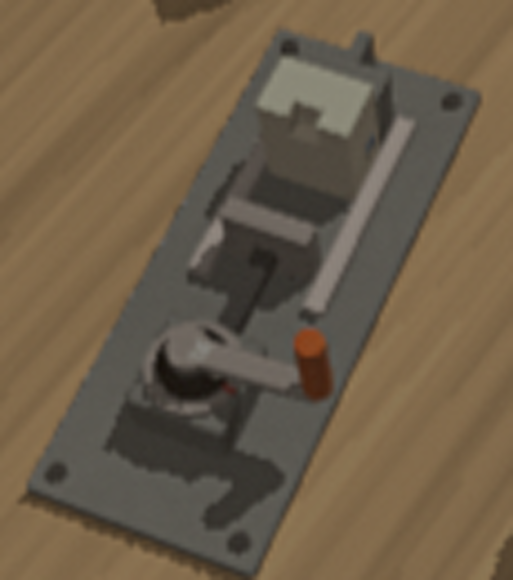

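View pics/c3.png

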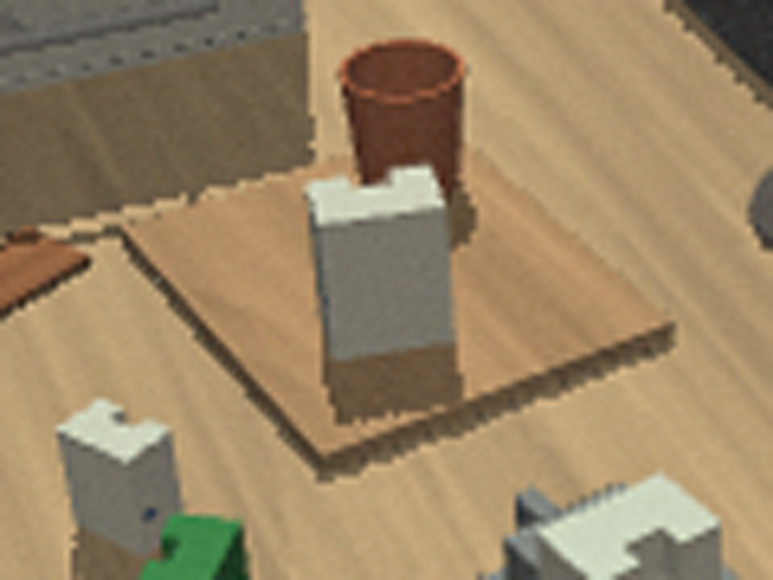

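View pics/c4.png

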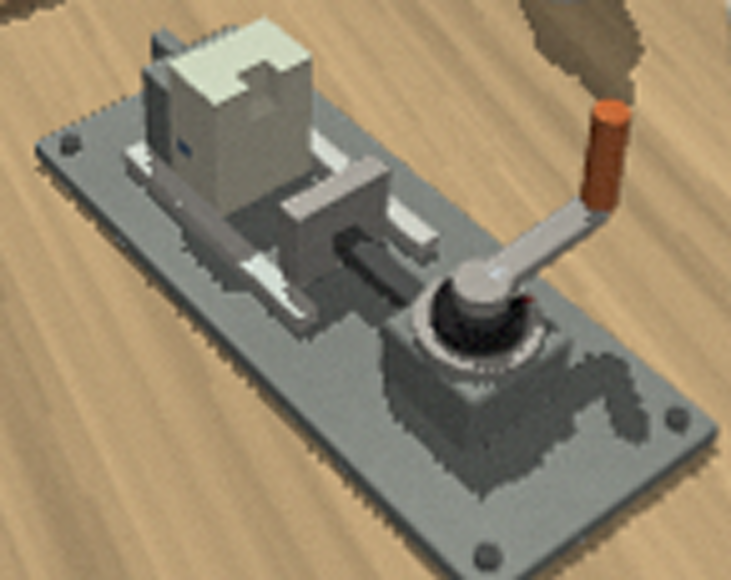

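```bash
cat > m.py <<'E'
from h import *
def topface(s,ctr,z,r=0.07,tol=0.012,dx=(-1,)):
    P=cloud(s); 
    m=(abs(P[...,2]-z)<tol)&(np.hypot(P[...,0]-ctr[0],P[...,1]-ctr[1])<r)&(s['depth']>0)
    # colour: bright top
    g=s['img'].astype(int).min(2); 
    th=np.percentile(g[m],60)*0.82; m2=(m&(g>th)).astype(np.uint8)
    n,l,st,c=cv2.connectedComponentsWithStats(m2)
    k=1+np.argmax(st[1:,4]); v,u=np.nonzero(l==k)
    pts=np.array([ray(s,a,b,z)[:2] for a,b in zip(u,v)])
    rc=cv2.minAreaRect((pts*1000).astype(np.float32))
    return rc,st[k],np.median(P[l==k],0)
if __name__=='__main__':
  import sys
  for cam in sys.argv[1].split(','):
    s=load(cam); 
    for name,c in (('front',(0.54,0.24)),('back',(0.48,0.06))):
        try: print(cam,name,topface(s,c,0.092))
        except Exception as e: print(cam,name,e)
E
python3 - <<'E'
from h import *
for cam in ['a_scene','a_side']:
    s=load(cam);P=cloud(s)
    for nm,(u,v) in dict(scene=dict(front=(270,130),back=(222,194),post=(220,252),hub=(194,256)),side=dict(front=(208,161),back=(250,212),post=(320,222),hub=(296,256)))[cam[2:]].items():
        print(cam,nm,P[v,u])
E
python3 m.py a_scene,a_side
```

```text
a_scene front [0.47090227 0.26362474 0.09055528]
a_scene back [ 0.49089814 -0.01006365  0.09239706]
a_scene post [ 0.61139981 -0.17316713  0.14039533]
a_scene hub [ 0.5399798  -0.19806937  0.07935741]
a_side front [0.48005624 0.25303915 0.09425122]
a_side back [ 0.49531365 -0.02397901  0.09438607]
a_side post [ 0.60366241 -0.17154499  0.13832534]
a_side hub [ 0.52980745 -0.19672151  0.08426517]
a_scene front (((492.2292175292969, 259.5169677734375), (39.00908660888672, 39.60386276245117), 80.73930358886719), array([267, 130,  17,  11, 106], dtype=int32), array([0.49573631, 0.25532391, 0.09228312]))
a_scene back (((488.3709716796875, -4.089543342590332), (56.67222595214844, 10.230942726135254), 12.086544036865234), array([214, 188,  19,   9,  53], dtype=int32), array([ 0.49226986, -0.00313332,  0.09217573]))
a_side front (((493.6376037597656, 262.55792236328125), (38.036216735839844, 37.753746032714844), 79.20084381103516), array([206, 156,  13,   8,  66], dtype=int32), array([0.49571968, 0.2556701 , 0.09339635]))
a_side back (((489.39471435546875, -2.635507583618164), (58.87773132324219, 11.349993705749512), 13.559869766235352), array([234, 203,  20,  10,  58], dtype=int32), array([ 0.49174522, -0.00246279,  0.09299022]))
```

```bash
sed -i 's/(0.54,0.24)/(0.48,0.255)/;s/(0.48,0.06)/(0.49,-0.01)/' m.py; python3 m.py a_scene,a_side
python3 - <<'E'
from h import *
# clicked corners from crops
s=load('a_scene');t=load('a_side')
def c(s,pts,u0,v0,k,z): 
    for p in pts: print(np.round(ray(s,u0+p[0]/k-0.5+.5/k,v0+p[1]/k-.5+.5/k,z)[:2]*1000,1),end=' ')
    print()
k=580/82 if 580/82<780/110 else 780/110
c(s,[(223,215),(328,290),(387,240),(285,165)],230,100,k,.092)
k=min(780/120,580/90); c(t,[(310,185),(320,225),(446,208),(432,166)],150,130,k,.092)
k=min(780/115,580/130); c(s,[(258,103),(283,57),(375,80),(352,138)],150,175,k,.092)
k=min(780/145,580/115); c(t,[(168,58),(265,18),(312,60),(212,108)],200,200,k,.092)
E
```

```text
a_scene front (((482.0072326660156, 261.10052490234375), (38.81801986694336, 60.484535217285156), 81.3316650390625), array([262, 124,  22,  17, 168], dtype=int32), array([0.4813351 , 0.25867105, 0.09204201]))
a_scene back (((490.15380859375, -18.70305061340332), (60.32709884643555, 39.55668640136719), 12.086544036865234), array([208, 188,  25,  17, 235], dtype=int32), array([ 0.48878197, -0.01625585,  0.09239873]))
a_side front (((482.8592224121094, 264.5303039550781), (37.67460632324219, 59.7529411315918), 80.30509948730469), array([198, 156,  21,   9, 111], dtype=int32), array([0.48005624, 0.25953744, 0.09338141]))
a_side back (((491.222412109375, -15.564249038696289), (61.0440788269043, 38.60832977294922), 12.371760368347168), array([234, 203,  27,  18, 211], dtype=int32), array([ 0.48858817, -0.01592756,  0.09323677]))
[448.7 247.5] [510.  236.7] [515.9 274.6] [455.1 287. ] 
[457.1 285.4] [450.1 248.8] [509.6 237.7] [517.2 277.1] 
[464.5 -42.1] [456.3  -5.9] [514.9  12.1] [528.3 -30.5] 
[458.3   0.5] [516.7   9. ] [523.9 -32.1] [463.2 -44. ]
```

```bash
python3 - <<'E'
from h import *
for cam,(u0,v0,u1,v1) in (('a_scene',(275,0,385,95)),('a_side',(108,60,200,150))):
    P=cloud(load(cam))[v0:v1,u0:u1].reshape(-1,3); 
    for z in (.05,.1,.15,.2,.25,.3): 
        m=(abs(P[:,2]-z)<.02)&(P[:,1]<1)&(P[:,0]<1)
        if m.sum()>5: print(cam,z,m.sum(),P[m].min(0).round(3),P[m].max(0).round(3))
for cam,pts in (('a_scene',((310,123),)),('a_side',((212,140),))):
    for p in pts: print(cam,ray(load(cam),*p,0.082))
E
```

```text
a_scene 0.05 861 [0.293 0.544 0.03 ] [0.554 0.807 0.07 ]
a_scene 0.1 681 [0.294 0.581 0.08 ] [0.553 0.811 0.12 ]
a_scene 0.15 991 [0.295 0.543 0.13 ] [0.554 0.809 0.17 ]
a_scene 0.2 1130 [0.294 0.544 0.18 ] [0.554 0.812 0.22 ]
a_scene 0.25 2643 [0.29  0.585 0.23 ] [0.553 0.81  0.248]
a_side 0.05 687 [0.288 0.545 0.03 ] [0.546 0.806 0.07 ]
a_side 0.1 654 [0.288 0.583 0.08 ] [0.55  0.805 0.12 ]
a_side 0.15 918 [0.288 0.546 0.13 ] [0.55  0.801 0.17 ]
a_side 0.2 853 [0.29  0.544 0.18 ] [0.547 0.798 0.22 ]
a_side 0.25 1587 [0.29  0.586 0.23 ] [0.55  0.812 0.246]
a_scene [0.55528917 0.36378319 0.082     ]
a_side [0.5439051  0.39582598 0.082     ]
```

jog_arm:
  motion:
    - [0,-3.5,0.5,-7,0]
    - [0,-3.5,0.5,-7,0]
    - [0.5,-3.5,0,-7,0]
    - [2,-3.5,0,-7,0]
    - [3.5,-2,0,-7,0]
    - [3.5,-2,0,-7,0]
    - [3.5,-2,0,-7,0]
    - [3.5,-2,0,-7,0]
    - [3.5,-2,0,-7,0]
    - [3.5,-2,0,-7,0]

```text
t: 0.98
tcp_pos: [0.3806, 0.3363, 0.2376]
tool_rot: [0.679, 0.734, -0.002, -0.003]
force: [-0.2, 1.6, -0.0]
finger_gap: 1.0
```

jog_arm:
  motion:
    - [3.5,-2.5,-1,-6,0]
    - [3.5,-2.5,-1,-6,0]
    - [3,-2.3,-1,-2,0]
    - [0,0,0,0,0]
    - [0,0,0,0,0]

```text
t: 1.4
tcp_pos: [0.4865, 0.2596, 0.2084]
tool_rot: [0.772, 0.636, 0.001, -0.001]
force: [-0.4, 0.2, 0.1]
finger_gap: 0.997
```

```bash
cat > st.py <<'E'
from h import *
def st():
    s=sense(); Rm=R.from_quat(s['tool_rot']).as_matrix(); y=Rm[:,1]
    print('t %.2f'%s['t'],'tcp',(s['tcp_pos']*1000).round(1),'yaw_y %.1f'%np.degrees(np.arctan2(y[1],y[0])),'z',Rm[:,2].round(3),'F',s['force'].round(2),'T',s['ft_torque'].round(3),'gap %.3f'%s['finger_gap'])
    return s
if __name__=='__main__': st()
E
python3 - <<'E'
from st import *
st(); o=shots(['wrist'],'b')
E
```

```text
t 1.40 tcp [486.5 259.6 208.4] yaw_y -11.0 z [ 0.001  0.003 -1.   ] F [-0.4   0.23  0.09] T [ 0.051  0.041 -0.007] gap 0.997
```

View pics/b_wrist.png

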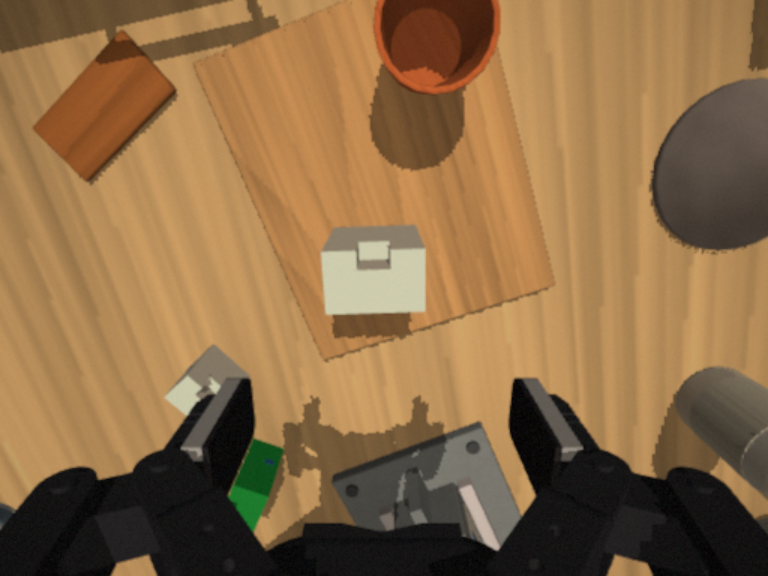

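Wrist view shows the block's top at (323–425, 247–313) with the notch at (373,250) facing the cup, nearly square to the fingers. Next I'll measure it from this view.

```bash
python3 m.py b_wrist; python3 - <<'E'
from h import *
s=load('b_wrist')
for p in [(322,250),(425,248),(425,313),(324,314)]: print((ray(s,p[0]/1.5,p[1]/1.5,.092)*1000).round(1))
E
```

```text
b_wrist front (((482.8587951660156, 261.4747314453125), (39.83863830566406, 61.6828727722168), 80.80398559570312), array([ 214,  166,   70,   44, 2552], dtype=int32), array([0.48227412, 0.26029946, 0.09273795]))
b_wrist back index 0 is out of bounds for axis 0 with size 0
[456.6 286.6  92. ]
[516.8 276.1  92. ]
[510.1 235.3  92. ]
[448.4 246.7  92. ]
```

jog_arm:
  motion:
    - [-0.36,0.19,-3.5,1.8,0]
    - [0,0,-3.5,0,0]
    - [0,0,-3.5,0,0]
    - [0,0,-2.5,0,0]
    - [0,0,0,0,0]
    - [0,0,0,0,0]
  squeeze: 50

```text
t: 1.95
tcp_pos: [0.4796, 0.2676, 0.0788]
tool_rot: [0.758, 0.653, 0.005, 0.001]
force: [-0.1, 0.0, 0.4]
finger_gap: 1.004
```

```bash
python3 st.py
```

```text
t 1.95 tcp [479.6 267.6  78.8] yaw_y -8.5 z [ 0.009  0.006 -1.   ] F [-0.06  0.04  0.42] T [-0.061  0.052  0.006] gap 1.004
```

jog_arm:
  motion:
    - [0.33,-0.61,-1.2,-0.6,0]
    - [0,0,-1.2,0,0]
    - [0,0,-1.0,0,0]
    - [0,0,0,0,0]
    - [0,0,0,0,0]

```text
t: 2.37
tcp_pos: [0.4857, 0.2642, 0.0488]
tool_rot: [0.76, 0.65, 0.011, 0.003]
force: [0.2, 0.7, 0.7]
finger_gap: 0.998
```

```bash
python3 st.py
```

```text
t 2.37 tcp [485.7 264.2  48.8] yaw_y -8.9 z [ 0.02   0.009 -1.   ] F [0.22 0.65 0.69] T [-0.027  0.019  0.008] gap 0.998
```

jog_arm:
  motion:
    - [0,0,0,0,0]
    - [0,0,0,0,0]
    - [0,0,0,0,0]
    - [0,0,0,0,0]

```text
t: 2.7
tcp_pos: [0.4877, 0.2646, 0.0515]
tool_rot: [0.76, 0.65, 0.013, 0.004]
force: [-0.9, -0.5, -1.0]
finger_gap: 0.998
```

```bash
python3 st.py
```

```text
t 2.70 tcp [487.7 264.6  51.5] yaw_y -8.9 z [ 0.025  0.01  -1.   ] F [-0.95 -0.45 -0.95] T [-0.009 -0.056 -0.019] gap 0.998
```

jog_arm:
  motion:
    - [0,0,0,0,0]
    - [0,0,0,0,0]
    - [0,0,0,0,0]
    - [0,0,0,0,0]

```text
t: 3.03
tcp_pos: [0.4883, 0.2647, 0.0525]
tool_rot: [0.76, 0.65, 0.014, 0.005]
force: [0.6, 0.2, 0.2]
finger_gap: 0.996
```

```bash
python3 -c "
from st import *
s=st();print(s['q'],s['qd'],s['tau'])"
```

```text
t 3.03 tcp [488.3 264.7  52.5] yaw_y -8.9 z [ 0.027  0.011 -1.   ] F [0.64 0.2  0.17] T [0.013 0.034 0.036] gap 0.996
[0.2941652  0.69672515 1.76342048 0.0044402  0.65238716 0.4459747 ] [ 0.00022825 -0.00249703 -0.00243989 -0.00058832  0.00050106  0.00060248] [-3.40422321e-04 -4.26184344e+01 -8.95048231e+00  5.68954289e-03
 -1.01169250e-01 -6.73643669e-06]
```

jog_arm:
  motion:
    - [0,0,2,0,0]
    - [0,0,2,0,0]
    - [0,0,2,0,0]
    - [0,0,0,0,0]
    - [0,0,0,0,0]
    - [0,0,0,0,0]

```text
t: 3.53
tcp_pos: [0.4867, 0.2642, 0.113]
tool_rot: [0.76, 0.65, 0.012, 0.004]
force: [0.6, 0.4, 0.2]
finger_gap: 1.001
```

```bash
python3 st.py
```

```text
t 3.53 tcp [486.7 264.2 113. ] yaw_y -8.9 z [ 0.023  0.01  -1.   ] F [0.56 0.37 0.19] T [ 0.008  0.015 -0.03 ] gap 1.001
```

jog_arm:
  motion:
    - [-0.25,-0.15,-1.7,0,0]
    - [-0.25,-0.15,-1.7,-0.3,0]
    - [-0.2,-0.1,-1.7,0,0]
    - [-0.1,0,-1.2,0,0]

```text
t: 3.87
tcp_pos: [0.4796, 0.2604, 0.048]
tool_rot: [0.762, 0.648, 0.014, 0.005]
force: [-0.7, 0.9, 0.7]
finger_gap: 1.001
```

```bash
python3 st.py
```

```text
t 3.87 tcp [479.6 260.4  48. ] yaw_y -9.2 z [ 0.027  0.011 -1.   ] F [-0.7   0.89  0.68] T [-0.02  -0.056 -0.   ] gap 1.001
```

jog_arm:
  motion:
    - [0.2,0.1,-0.2,0,40]
    - [0,0,0,0,80]
    - [0,0,0,0,255]
    - [0,0,0,0,255]
    - [0,0,0,0,255]
    - [0,0,0,0,255]
  squeeze: 50

```text
t: 4.37
tcp_pos: [0.4795, 0.2605, 0.0419]
tool_rot: [0.762, 0.648, 0.01, 0.003]
force: [-0.1, -0.8, -2.4]
finger_gap: 0.716
```

```bash
python3 st.py
```

```text
t 4.37 tcp [479.5 260.5  41.9] yaw_y -9.2 z [ 0.019  0.008 -1.   ] F [-0.13 -0.83 -2.42] T [-0.067  0.001 -0.043] gap 0.716
```

jog_arm:
  motion:
    - [0,0,2,0,255]
    - [0,0,3,0,255]
    - [0,0,3.5,0,255]
    - [0,0,3.5,0,255]
    - [0,0,2,0,255]
    - [0,0,0,0,255]

```text
t: 4.87
tcp_pos: [0.4745, 0.259, 0.1839]
tool_rot: [0.762, 0.648, 0.004, 0.001]
force: [1.1, 0.2, -2.8]
finger_gap: 0.723
```

```bash
python3 - <<'E'
from st import *
st(); o=shots(['wrist'],'c')
E
```

```text
t 4.87 tcp [474.5 259.  183.9] yaw_y -9.2 z [ 0.007  0.005 -1.   ] F [ 1.07  0.24 -2.81] T [ 0.025 -0.048  0.025] gap 0.723
```

View pics/c_wrist.png

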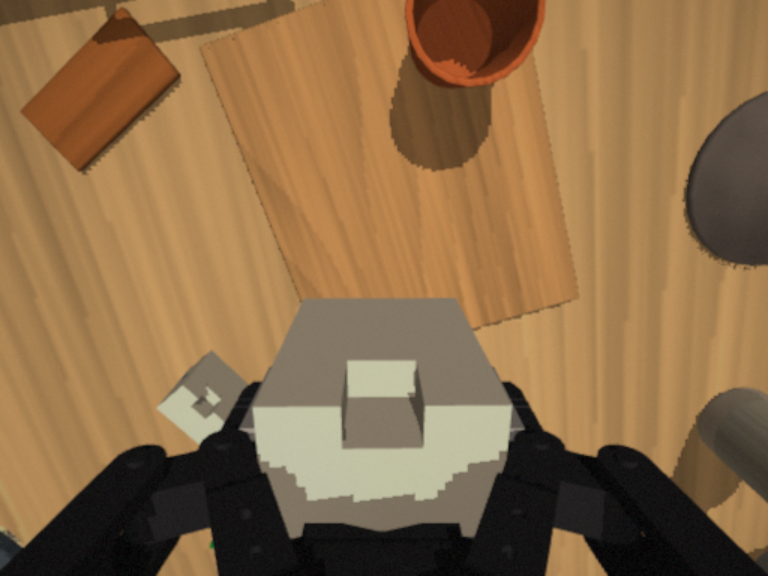

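```bash
python3 - <<'E'
from st import *
s=load('c_wrist'); S=sense(); Rm=R.from_quat(S['tool_rot']).as_matrix(); t=S['tcp_pos']
for p in [(254,405),(511,405)]:
    q=ray(s,p[0]/1.5,p[1]/1.5,.234); print(q.round(4),'tool',((q-t)@Rm*1000).round(1))
P=cloud(s); print(P[275,253-10], P[280,200])
# bottom front edge
for p in [(303,299),(458,299)]:
    q=ray(s,p[0]/1.5,p[1]/1.5,.154); print(q.round(4),'tool',((q-t)@Rm*1000).round(1))
E
```

```text
[0.4483 0.2856 0.234 ] tool [ 22.6 -29.3 -51.7]
[0.5091 0.2755 0.234 ] tool [ 22.4  32.4 -51.4]
[0.47207588 0.27038478 0.2203943 ] [0.45856518 0.28042282 0.23512754]
[0.447  0.2845 0.154 ] tool [ 21.  -30.7  28.3]
[0.5098 0.2742 0.154 ] tool [20.9 32.9 28.6]
```

jog_arm:
  motion:
    - [0.2,-3,0.2,3,255]
    - [0.3,-3.5,0.2,3,255]
    - [0.3,-3.5,0,3,255]
    - [0.3,-3.5,0,3,255]
    - [0.3,-3.5,0,3,255]
    - [0.3,-3.5,0,3,255]
    - [0.3,-3.5,0,3,255]
    - [0.3,-3,0,0.4,255]
    - [0.2,-2.5,0,0,255]
    - [0,-0.5,0,0,255]

```text
t: 5.75
tcp_pos: [0.4865, -0.0503, 0.1687]
tool_rot: [0.617, 0.787, -0.004, -0.012]
force: [0.6, 0.6, -3.3]
finger_gap: 0.722
```

```bash
python3 - <<'E'
from st import *
st(); o=shots(['wrist'],'d')
E
```

```text
t 5.75 tcp [486.5 -50.3 168.7] yaw_y 13.8 z [-0.025  0.008 -1.   ] F [ 0.56  0.56 -3.32] T [-0.03  -0.115 -0.005] gap 0.722
```

View pics/d_wrist.png

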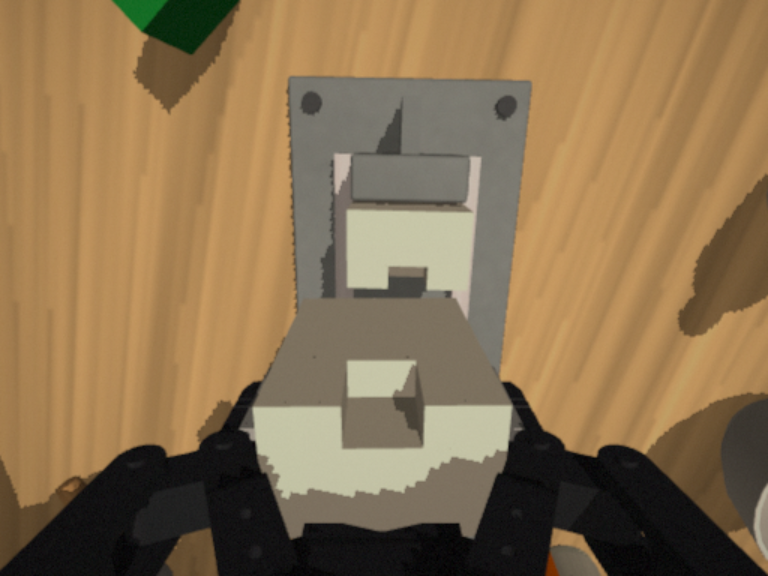

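```bash
sed -i "s/(0.49,-0.01)/(0.492,-0.014)/" m.py; python3 m.py d_wrist; python3 - <<'E'
from st import *
s=load('d_wrist')
for p,z in [((347,208),.092),((474,208),.092),((471,291),.092),((347,289),.092),((290,78),.012),((531,82),.012)]:
    print((ray(s,p[0]/1.5,p[1]/1.5,z)[:2]*1000).round(1))
E
```

```text
d_wrist front index 0 is out of bounds for axis 0 with size 0
d_wrist back (((491.7815856933594, -17.699413299560547), (61.5765266418457, 40.431400299072266), 12.769795417785645), array([ 232,  140,   84,   54, 3890], dtype=int32), array([ 0.49050283, -0.0149971 ,  0.09268106]))
[456.9  -4.5]
[517.   10.5]
[528.2 -30.4]
[465.9 -45.1]
[400.7  52.4]
[544.3  85. ]
```

jog_arm:
  motion:
    - [0.5,-0.5,-0.8,-1.2,255]
    - [0.5,-0.5,-0.8,0,255]
    - [0.3,-0.2,-0.8,0,255]
    - [0,0,0,0,255]
    - [0,0,0,0,255]

```text
t: 6.22
tcp_pos: [0.4965, -0.0585, 0.137]
tool_rot: [0.626, 0.78, -0.005, -0.019]
force: [-1.1, -0.5, -2.9]
finger_gap: 0.718
```

```bash
python3 st.py
```

```text
t 6.22 tcp [496.5 -58.5 137. ] yaw_y 12.5 z [-0.036  0.015 -0.999] F [-1.07 -0.5  -2.85] T [-0.052 -0.03  -0.049] gap 0.718
```

jog_arm:
  motion:
    - [0.37,-0.4,0,0,255]
    - [0,0,0,0,255]
    - [0,0,0,0,255]
    - [0,0,0,0,255]
    - [0,0,0,0,255]
    - [0,0,0,0,255]

```text
t: 6.72
tcp_pos: [0.5006, -0.06, 0.1373]
tool_rot: [0.624, 0.781, -0.005, -0.019]
force: [-0.4, 1.0, -3.3]
finger_gap: 0.718
```

```bash
python3 -c "
from st import *
s=st();print(s['q'],s['q'][[1,2,4]].sum(),s['qd'])"
```

```text
t 6.72 tcp [500.6 -60.  137.3] yaw_y 12.8 z [-0.036  0.015 -0.999] F [-0.38  1.05 -3.28] T [-0.06  -0.013 -0.008] gap 0.718
[-0.34263907  0.52259985  1.79549162  0.00295221  0.8627583  -0.56742191] 3.180849763481025 [ 0.00311581 -0.00762964  0.0016253   0.00020152  0.00160333  0.00134089]
```

jog_arm:
  motion:
    - [0.1,-0.2,-1.2,-0.2,255]
    - [0,0,-1.2,0,255]
    - [0,0,-1.2,0,255]
    - [0,0,0,0,255]
    - [0,0,0,0,255]

```text
t: 7.13
tcp_pos: [0.5031, -0.0625, 0.1026]
tool_rot: [0.625, 0.78, -0.004, -0.016]
force: [-1.0, 0.4, -3.0]
finger_gap: 0.72
```

```bash
python3 st.py
```

```text
t 7.13 tcp [503.1 -62.5 102.6] yaw_y 12.6 z [-0.031  0.014 -0.999] F [-1.03  0.37 -2.98] T [-0.004 -0.048 -0.067] gap 0.720
```

jog_arm:
  motion:
    - [-0.15,0.05,-1.3,0,255]
    - [0,0,-1.3,0,255]
    - [0,0,-1.3,0,255]
    - [0,0,-0.6,0,255]
    - [0,0,0,0,255]

```text
t: 7.55
tcp_pos: [0.5047, -0.063, 0.0603]
tool_rot: [0.625, 0.78, -0.003, -0.012]
force: [-0.3, -0.5, -3.1]
finger_gap: 0.721
```

```bash
python3 - <<'E'
from st import *
st(); o=shots(['wrist','side','scene'],'e')
crop(o['side'],210,190,330,280,'e1'); crop(o['scene'],180,175,260,235,'e2')
E
```

```text
t 7.55 tcp [504.7 -63.   60.3] yaw_y 12.6 z [-0.023  0.011 -1.   ] F [-0.29 -0.51 -3.12] T [-0.016  0.032  0.006] gap 0.721
```

View pics/e1.png

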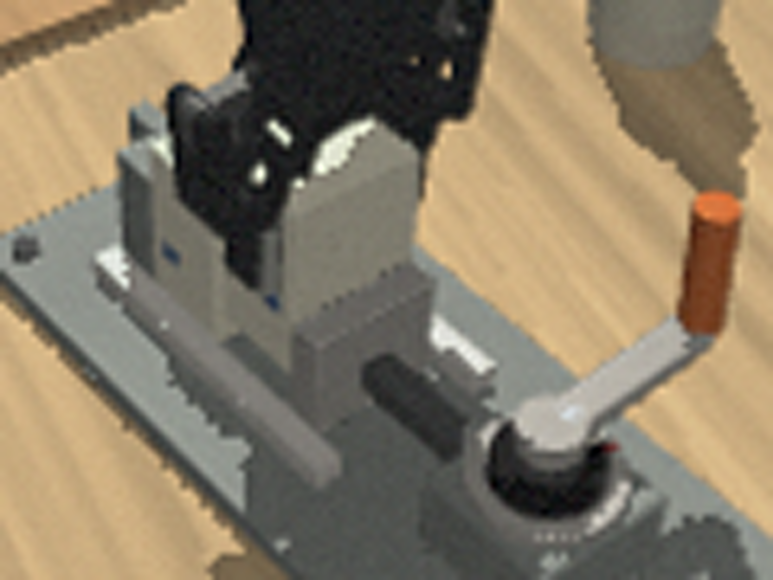

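View pics/e_wrist.png

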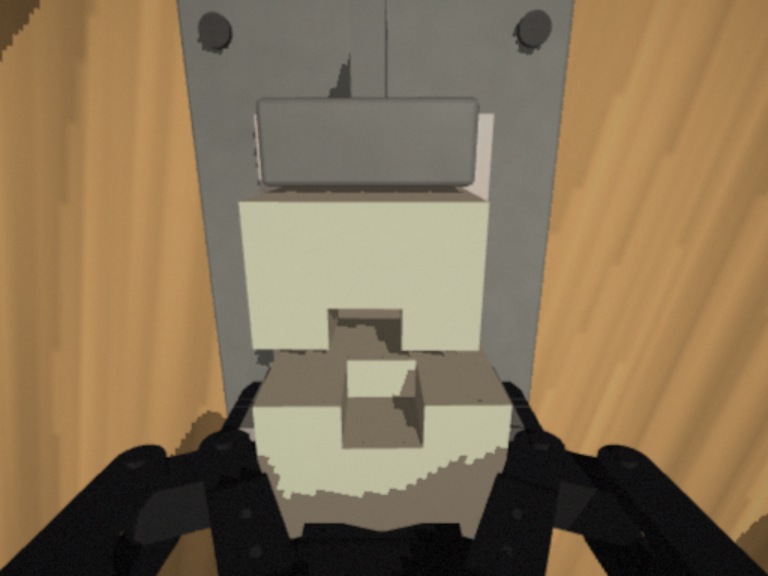

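```bash
python3 - <<'E'
from st import *
s=load('e_wrist')
a=np.radians(12.6); xd=np.array([np.cos(a),np.sin(a)]); yd=np.array([-np.sin(a),np.cos(a)])
def f(p,z): 
    q=ray(s,p[0]/1.5,p[1]/1.5,z)[:2]*1000; return q@xd,q@yd
print('fixed front',f((251,349),.092),f((481,349),.092), 'back',f((240,202),.092),f((488,202),.092))
print('notch',f((328,309),.092),f((403,309),.092))
print('loose front',f((255,405),.1104),f((511,405),.1104))
print('loose bottom front',f((262,375),.0304))
E
```

```text
fixed front (np.float64(443.9711288439013), np.float64(-144.72702734996358)) (np.float64(507.42980898391414), np.float64(-144.1447249026579)) back (np.float64(444.8156114583594), np.float64(-104.49361480328622)) (np.float64(506.45898194921017), np.float64(-104.3642521707163))
notch (np.float64(465.80532649124456), np.float64(-132.7733436673792)) (np.float64(485.8966884313229), np.float64(-132.63068839453982))
loose front (np.float64(449.87732143199787), np.float64(-150.87873021691473)) (np.float64(511.45674267779015), np.float64(-150.12097051623385))
loose bottom front (np.float64(426.72238764598444), np.float64(-186.3053539804872))
```

jog_arm:
  motion:
    - [-0.4,0.07,0,0,255]
    - [0,0,0,0,255]
    - [0,0,0,0,255]

```text
t: 7.95
tcp_pos: [0.5022, -0.0628, 0.0633]
tool_rot: [0.625, 0.78, -0.002, -0.009]
force: [-0.0, 0.0, -2.0]
finger_gap: 0.72
```

```bash
python3 st.py
```

```text
t 7.95 tcp [502.2 -62.8  63.3] yaw_y 12.6 z [-0.017  0.009 -1.   ] F [-0.    0.01 -2.03] T [-0.013 -0.007 -0.026] gap 0.720
```

jog_arm:
  motion:
    - [-0.15,0.05,-0.7,0,255]
    - [-0.05,0,-0.7,0,255]
    - [-0.05,0,-0.2,0,255]
    - [0,0,0,0,255]

```text
t: 8.28
tcp_pos: [0.5, -0.0624, 0.0468]
tool_rot: [0.625, 0.78, -0.002, -0.008]
force: [0.1, -0.6, -3.3]
finger_gap: 0.715
```

```bash
python3 st.py
```

```text
t 8.28 tcp [500.  -62.4  46.8] yaw_y 12.6 z [-0.015  0.008 -1.   ] F [ 0.14 -0.58 -3.28] T [ 0.017 -0.062 -0.002] gap 0.715
```

jog_arm:
  motion:
    - [0,0,-0.3,0,255]
    - [0,0,-0.3,0,255]
    - [0,0,-0.2,0,255]

```text
t: 8.53
tcp_pos: [0.4994, -0.0627, 0.0418]
tool_rot: [0.625, 0.78, -0.002, -0.008]
force: [-5.2, 1.3, 24.7]
finger_gap: 0.723
```

```bash
python3 - <<'E'
from st import *
st(); o=shots(['wrist'],'f')
E
```

```text
t 8.53 tcp [499.4 -62.7  41.8] yaw_y 12.6 z [-0.016  0.007 -1.   ] F [-5.15  1.28 24.72] T [0.533 0.362 0.03 ] gap 0.723
```

View pics/f_wrist.png

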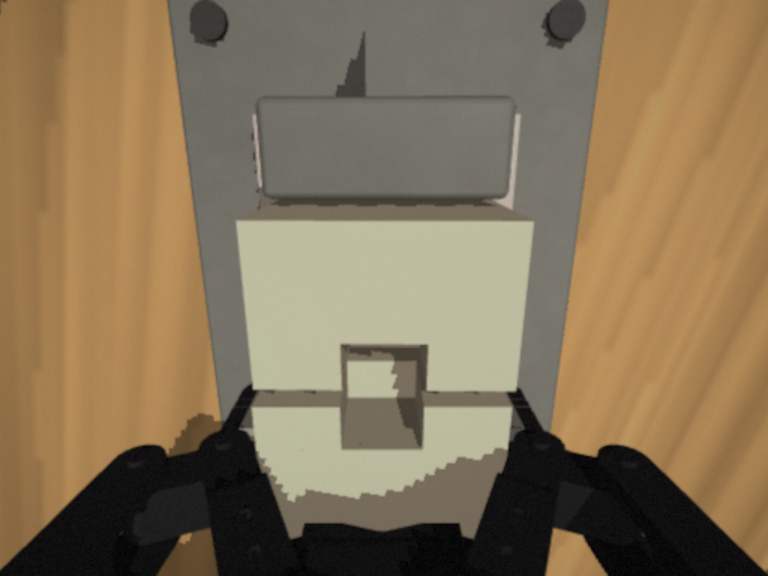

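Seated on the floor: the TCP height equals that at the grasp, and the notches face each other with a ~4 mm gap. Next I'll release it.

jog_arm:
  motion:
    - [0,0,0.1,0,100]
    - [0,0,0,0,0]
    - [0,0,0,0,0]
    - [0,0,0,0,0]
    - [0,0,0.5,0,0]
    - [0,0,2,0,0]
    - [0,0,3,0,0]
    - [0,0,3.5,0,0]
    - [0,0,3.5,0,0]

```text
t: 9.33
tcp_pos: [0.4952, -0.0615, 0.1663]
tool_rot: [0.625, 0.78, -0.004, -0.016]
force: [-0.4, -0.5, -0.1]
finger_gap: 1.004
```

```bash
python3 - <<'E'
from st import *
st(); o=shots(['wrist','side','scene'],'g')
crop(o['side'],200,180,345,300,'g1'); crop(o['scene'],150,175,265,305,'g2')
E
```

```text
t 9.33 tcp [495.2 -61.5 166.3] yaw_y 12.6 z [-0.03   0.013 -0.999] F [-0.4  -0.47 -0.15] T [-0.032 -0.043 -0.012] gap 1.004
```

View pics/g_wrist.png

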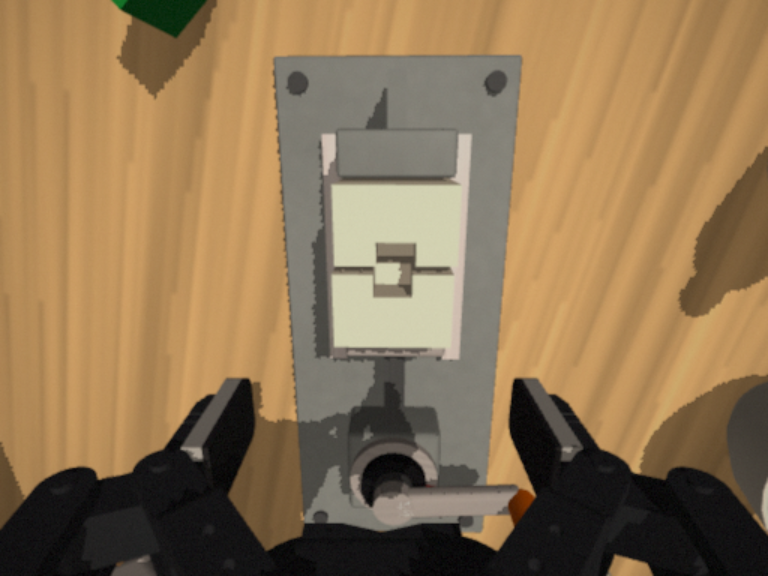

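View pics/g1.png

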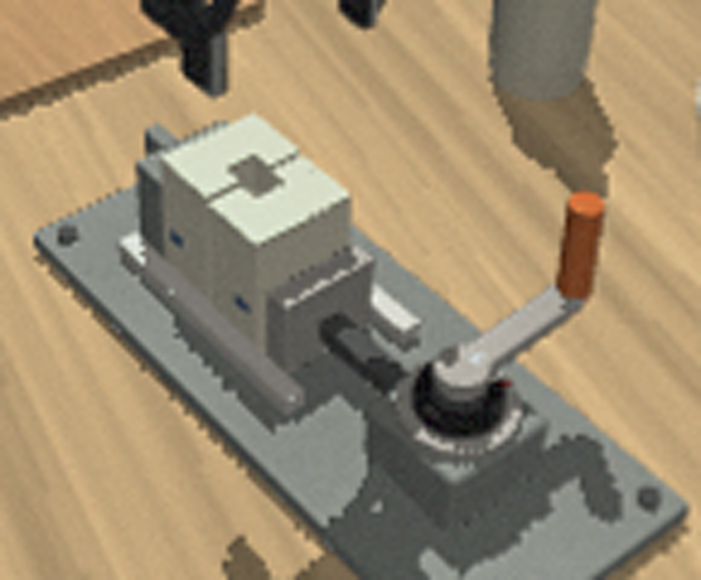

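View pics/g2.png

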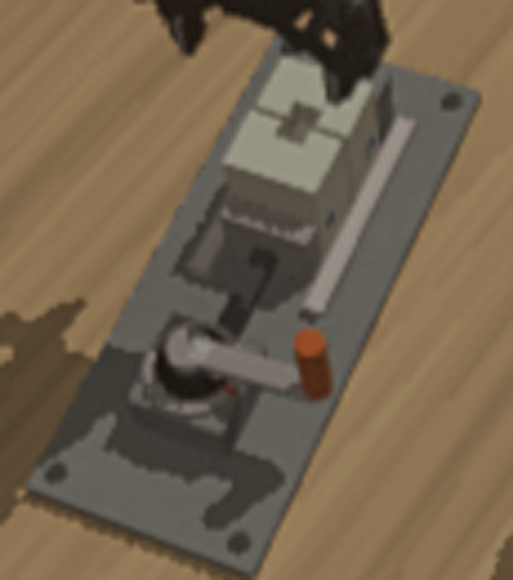

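```bash
python3 - <<'E'
from st import *
for nm,a,b,z in (('bottlecap',(481,304),(475,226),.165),('tub',(453,428),(552,310),.078),('jar',(340,485),(574,394),.075)):
    print(nm,ray(load('a_scene'),a[0]/1.5,a[1]/1.5,z).round(3),ray(load('a_side'),b[0]/1.5,b[1]/1.5,z).round(3))
for c in ('g_scene','g_side'):
    s=load(c); hsv=cv2.cvtColor(s['img'],cv2.COLOR_RGB2HSV)
    m=cv2.inRange(hsv,(3,170,90),(14,255,255)); P=cloud(s)
    ok=(m>0)&(np.hypot(P[...,0]-.61,P[...,1]+.17)<.08)&(P[...,2]>.06)
    v,u=np.nonzero(ok); print(c,ok.sum(),u.min(),u.max(),v.min(),v.max())
    top=v<v.min()+3; 
    w=u.max()-u.min()+1
    # axis point estimates: use top ellipse: rows
    for r in range(v.min(),v.min()+8): print(r,u[v==r].min(),u[v==r].max(),P[r,int(u[v==r].mean())].round(3),s['img'][r,int(u[v==r].mean())])
E
```

```text
bottlecap [0.75  0.072 0.165] [0.747 0.065 0.165]
tub [ 0.811 -0.111  0.078] [ 0.799 -0.121  0.078]
jar [ 0.712 -0.291  0.075] [ 0.701 -0.291  0.075]
g_scene 33 216 222 249 254
249 218 220 [ 0.603 -0.166  0.135] [151  77  40]
250 217 221 [ 0.605 -0.169  0.137] [150  77  37]
251 216 221 [ 0.605 -0.173  0.138] [148  76  36]
252 216 222 [ 0.608 -0.173  0.137] [148  77  36]
253 216 222 [ 0.61  -0.176  0.137] [150  78  38]
254 217 221 [ 0.613 -0.179  0.14 ] [134  69  33]Traceback (most recent call last):
  File "<stdin>", line 12, in <module>
    return umr_minimum(a, axis, None, out, keepdims, initial, where)
ValueError: zero-size array to reduction operation minimum which has no identity
```

```bash
python3 - <<'E'
from st import *
p=(ray(load('g_scene'),219,251.7,.137)+ray(load('a_side'),320.7,222,.137))/2
print(ray(load('g_scene'),219,251.7,.137),ray(load('a_side'),320.7,222,.137))
ax=np.array([.5307,-.1932]); d=p[:2]-ax; print(np.hypot(*d),np.degrees(np.arctan2(d[1],d[0])))
E
```

```text
[ 0.60762307 -0.17268016  0.137     ] [ 0.60608768 -0.17104652  0.137     ]
0.07908789352340767 15.651424540588486
```

jog_arm:
  motion:
    - [1,-1,0.5,7,0]
    - [1.2,-1.2,0.3,7,0]
    - [1.2,-1.2,0,7,0]
    - [1.2,-1.2,0,7,0]
    - [1.2,-1.2,0,7,0]
    - [1.2,-1.2,0,7,0]
    - [1.2,-1.2,0,7,0]
    - [1.2,-1.2,0,7,0]
    - [1,-1,0,7,0]
    - [0.5,-0.5,0,7,0]

```text
t: 10.32
tcp_pos: [0.6006, -0.171, 0.1627]
tool_rot: [0.049, 0.998, -0.012, -0.021]
force: [-2.0, 0.5, -1.2]
finger_gap: 1.002
```

```bash
python3 st.py
```

```text
t 10.32 tcp [ 600.6 -171.   162.7] yaw_y 84.4 z [-0.043 -0.022 -0.999] F [-1.96  0.46 -1.16] T [ 0.029 -0.036 -0.01 ] gap 1.002
```

jog_arm:
  motion:
    - [0,0,0.5,6,60]
    - [0,0,0.5,6,60]
    - [0,0,0.3,6,60]
    - [0,0,0,2,60]
    - [0,0,0,0,60]

```text
t: 10.73
tcp_pos: [0.5974, -0.1714, 0.165]
tool_rot: [-0.135, 0.99, -0.012, -0.026]
force: [0.6, 0.4, -0.9]
finger_gap: 0.765
```

```bash
python3 - <<'E'
from st import *
s=st(); print(s['q']);o=shots(['wrist'],'i')
E
```

```text
t 10.73 tcp [ 597.4 -171.4  165. ] yaw_y 105.5 z [-0.048 -0.031 -0.998] F [ 0.61  0.44 -0.88] T [-0.    -0.003  0.039] gap 0.765
[-0.43565745  0.6148843   1.47449914 -0.05443477  1.08307372 -2.25093048]
```

View pics/i_wrist.png

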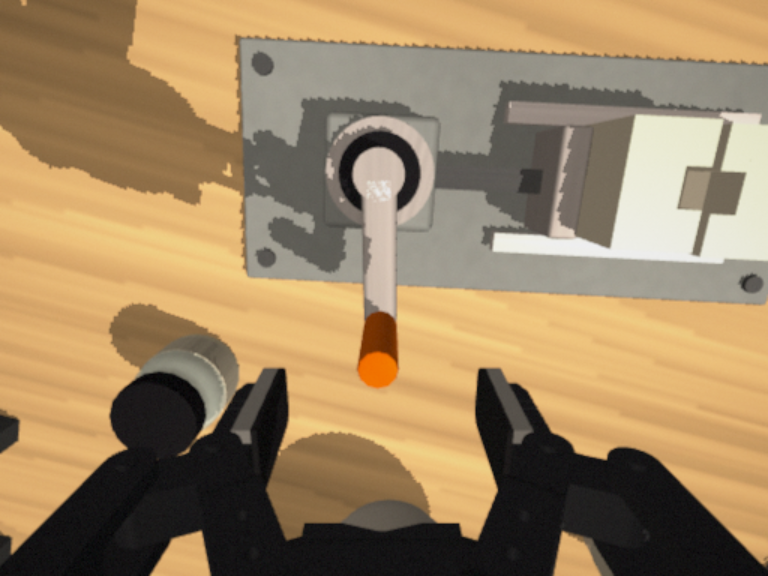

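```bash
python3 - <<'E'
from st import *
s=load('i_wrist'); print(ray(s,378/1.5,370/1.5,.137),ray(s,378/1.5,172/1.5,.085)); S=sense(); Rm=R.from_quat(S['tool_rot']).as_matrix()
print((ray(s,378/1.5,370/1.5,.137)-S['tcp_pos'])@Rm)
E
```

```text
[ 0.60739837 -0.17063854  0.137     ] [ 0.52954237 -0.19348349  0.085     ]
[-0.01158626 -0.00164214  0.02723472]
```

jog_arm:
  motion:
    - [0.5,0,-0.5,0.5,60]
    - [0.5,0.1,-1.5,0.4,60]
    - [0,0,-2,0,60]
    - [0,0,-2,0,60]
    - [0,0,-1,0,60]
    - [0,0,0,0,100]
    - [0,0,0,0,140]
  squeeze: 20

```text
t: 11.37
tcp_pos: [0.6075, -0.1688, 0.084]
tool_rot: [-0.141, 0.99, -0.01, -0.028]
force: [-0.3, 0.3, 0.7]
finger_gap: 0.493
```

```bash
python3 - <<'E'
from st import *
s=st(); o=shots(['wrist'],'j')
E
```

```text
t 11.37 tcp [ 607.5 -168.8   84. ] yaw_y 106.3 z [-0.053 -0.028 -0.998] F [-0.33  0.32  0.75] T [ 0.016 -0.067 -0.019] gap 0.493
```

View pics/j_wrist.png

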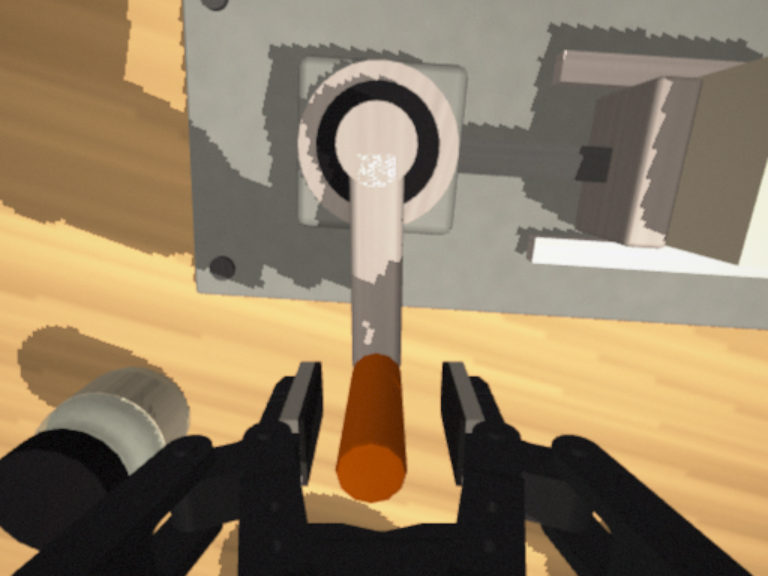

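jog_arm:
  motion:
    - [0,-0.15,0.6,0,186]
    - [0,0,0.5,0,186]
    - [0,0,0,0,186]
    - [0,0,0,0,186]

```text
t: 11.75
tcp_pos: [0.6093, -0.1712, 0.0991]
tool_rot: [-0.141, 0.99, -0.012, -0.026]
force: [0.1, 0.1, 0.6]
finger_gap: 0.271
```

```bash
cat > cr.py <<'E'
from st import *
AX=np.array([.5300,-.1935])
def cr(sh=None):
    s=st(); p=s['tcp_pos'][:2]; Rm=R.from_quat(s['tool_rot']).as_matrix(); g=s['tcp_pos']-.019*Rm[:,2]
    d=g[:2]-AX; a=np.arctan2(d[1],d[0]); tg=np.array([np.sin(a),-np.cos(a)]); rd=np.array([np.cos(a),np.sin(a)])
    y=Rm[:,1]; ya=np.arctan2(y[1],y[0])
    print('grasp r %.1f ang %.3f rad (%.1f deg) yawerr %.1f  Ftang %.2f Frad %.2f'%(np.hypot(*d)*1000,a,np.degrees(a),np.degrees((ya-a-np.pi/2+np.pi)%(2*np.pi)-np.pi),-s['force'][:2]@tg,s['force'][:2]@rd))
    # suggestion for steps of 0.05 / 0.1 rad
    for k in (1,2,4,):
        b=a-.05*k; q=AX+.0805*np.array([np.cos(b),np.sin(b)]); print('  step -%.2f rad: d cm'%(.05*k),((q-g[:2])*100).round(2))
    if sh: shots(sh[1],sh[0])
if __name__=='__main__':
    import sys
    cr((sys.argv[1],sys.argv[2].split(',')) if len(sys.argv)>2 else None)
E
python3 cr.py
```

```text
t 11.75 tcp [ 609.3 -171.2   99.1] yaw_y 106.3 z [-0.048 -0.031 -0.998] F [0.08 0.08 0.56] T [-0.018 -0.088 -0.002] gap 0.271
grasp r 83.4 ang 0.278 rad (15.9 deg) yawerr 0.3  Ftang 0.06 Frad 0.10
  step -0.05 rad: d cm [-0.18 -0.47]
  step -0.10 rad: d cm [-0.09 -0.86]
  step -0.20 rad: d cm [ 0.01 -1.66]
```

jog_arm:
  motion:
    - [-0.15,-0.42,0,-2.9,186]
    - [0.05,-0.4,0,-2.9,186]
    - [0.05,-0.4,0,-2.9,186]
    - [0.03,-0.4,0,-2.9,186]

```text
t: 12.08
tcp_pos: [0.6104, -0.187, 0.1034]
tool_rot: [-0.037, 0.999, -0.01, -0.024]
force: [-0.8, 1.9, 0.6]
finger_gap: 0.271
```

```bash
python3 cr.py
```

```text
t 12.08 tcp [ 610.4 -187.   103.4] yaw_y 94.2 z [-0.048 -0.022 -0.999] F [-0.77  1.92  0.64] T [ 0.062 -0.053  0.003] gap 0.271
grasp r 81.6 ang 0.085 rad (4.9 deg) yawerr -0.6  Ftang 1.98 Frad -0.61
  step -0.05 rad: d cm [-0.09 -0.41]
  step -0.10 rad: d cm [-0.09 -0.81]
  step -0.20 rad: d cm [-0.14 -1.62]
```

jog_arm:
  motion:
    - [-0.07,-0.41,-0.2,-2.9,186]
    - [-0.02,-0.4,-0.2,-2.9,186]
    - [-0.02,-0.4,-0.2,-2.9,186]
    - [-0.04,-0.4,-0.1,-2.9,186]

```text
t: 12.42
tcp_pos: [0.6105, -0.2032, 0.1003]
tool_rot: [0.07, 0.997, -0.008, -0.022]
force: [0.1, 3.0, 0.3]
finger_gap: 0.27
```

```bash
python3 cr.py k wrist
```

```text
t 12.42 tcp [ 610.5 -203.2  100.3] yaw_y 82.0 z [-0.046 -0.012 -0.999] F [0.08 2.96 0.31] T [ 0.587  0.009 -0.043] gap 0.270
grasp r 81.9 ang -0.116 rad (-6.6 deg) yawerr -1.4  Ftang 2.95 Frad -0.27
  step -0.05 rad: d cm [-0.2  -0.38]
  step -0.10 rad: d cm [-0.27 -0.78]
  step -0.20 rad: d cm [-0.48 -1.55]
```

View pics/k_wrist.png

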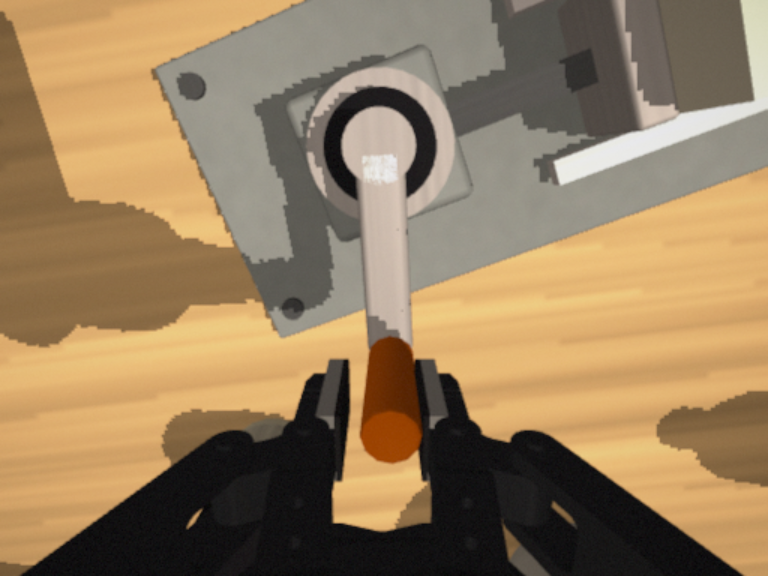

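jog_arm:
  motion:
    - [-0.15,-0.38,-0.05,-2,186]
    - [-0.06,-0.38,0,-2,186]
    - [-0.08,-0.38,0,-2.5,186]

```text
t: 12.72
tcp_pos: [0.6083, -0.2118, 0.1015]
tool_rot: [0.129, 0.991, -0.004, -0.022]
force: [1.0, 3.7, -1.0]
finger_gap: 0.269
```

```bash
python3 cr.py
```

```text
t 12.72 tcp [ 608.3 -211.8  101.5] yaw_y 75.2 z [-0.044 -0.002 -0.999] F [ 1.01  3.69 -1.01] T [ 0.521 -0.099 -0.012] gap 0.269
grasp r 81.2 ang -0.227 rad (-13.0 deg) yawerr -1.8  Ftang 3.82 Frad 0.15
  step -0.05 rad: d cm [-0.17 -0.37]
  step -0.10 rad: d cm [-0.29 -0.76]
  step -0.20 rad: d cm [-0.58 -1.51]
```

jog_arm:
  motion:
    - [-0.14,-0.37,-0.05,-2,186]
    - [-0.1,-0.37,0,-2,186]
    - [-0.12,-0.37,0,-2.5,186]

```text
t: 12.97
tcp_pos: [0.6056, -0.2194, 0.1019]
tool_rot: [0.186, 0.982, 0.0, -0.021]
force: [1.4, 3.6, -2.3]
finger_gap: 0.272
```

```bash
python3 cr.py l wrist
```

```text
t 12.97 tcp [ 605.6 -219.4  101.9] yaw_y 68.5 z [-0.041  0.008 -0.999] F [ 1.43  3.61 -2.31] T [ 0.43  -0.229 -0.078] gap 0.272
grasp r 80.7 ang -0.328 rad (-18.8 deg) yawerr -2.7  Ftang 3.88 Frad 0.19
  step -0.05 rad: d cm [-0.16 -0.37]
  step -0.10 rad: d cm [-0.31 -0.74]
  step -0.20 rad: d cm [-0.68 -1.46]
```

View pics/l_wrist.png

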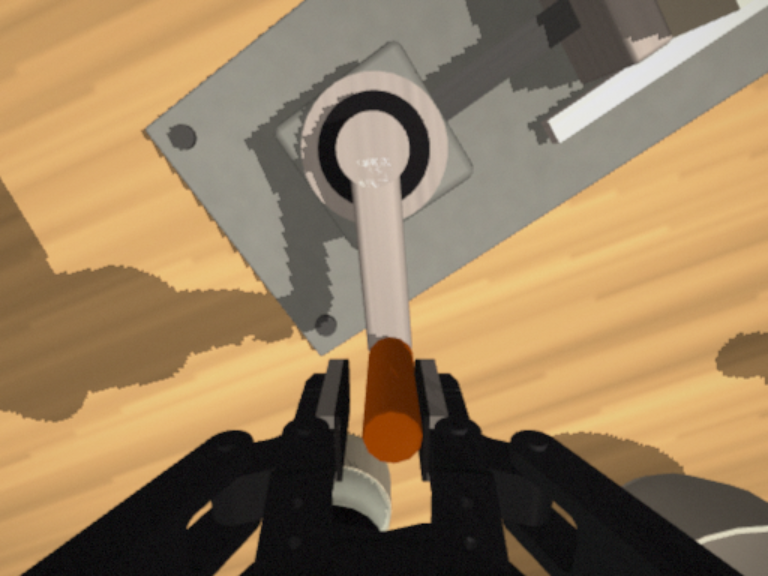

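jog_arm:
  motion:
    - [-0.14,-0.36,-0.05,-1.5,186]
    - [-0.15,-0.36,-0.05,-1.5,186]
    - [-0.16,-0.35,0,-2,186]

```text
t: 13.27
tcp_pos: [0.6023, -0.2287, 0.1016]
tool_rot: [0.231, 0.973, 0.002, -0.019]
force: [1.3, 2.2, -2.2]
finger_gap: 0.273
```

```bash
python3 cr.py m side,scene; python3 -c "
from h import *
crop(load('m_side'),200,180,345,300,'m1')"
```

```text
t 13.27 tcp [ 602.3 -228.7  101.6] yaw_y 63.3 z [-0.036  0.013 -0.999] F [ 1.33  2.23 -2.2 ] T [ 0.563 -0.259 -0.03 ] gap 0.273
grasp r 81.2 ang -0.452 rad (-25.9 deg) yawerr -0.8  Ftang 2.59 Frad 0.22
  step -0.05 rad: d cm [-0.24 -0.33]
  step -0.10 rad: d cm [-0.45 -0.68]
  step -0.20 rad: d cm [-0.9  -1.34]
```

View pics/m1.png

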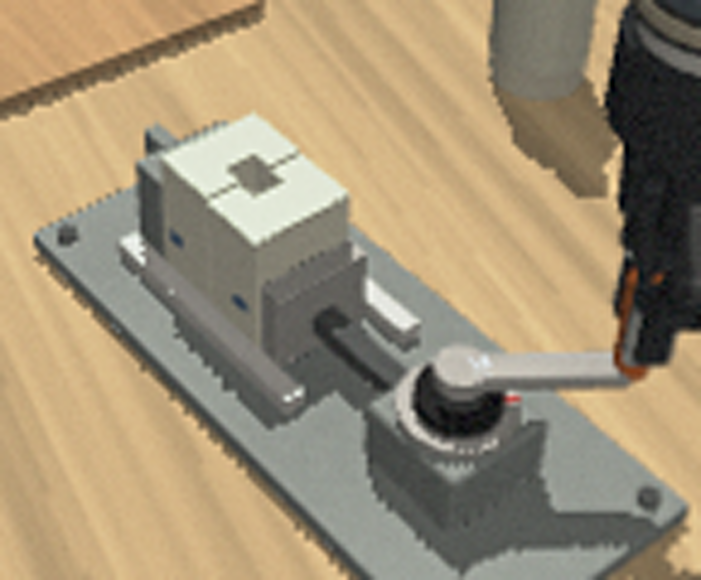

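jog_arm:
  motion:
    - [-0.2,-0.34,-0.05,-2.5,186]
    - [-0.2,-0.34,-0.05,-2.5,186]
    - [-0.21,-0.33,-0.05,-2.5,186]

```text
t: 13.62
tcp_pos: [0.5973, -0.2384, 0.1008]
tool_rot: [0.295, 0.955, 0.004, -0.018]
force: [1.7, 3.4, -0.4]
finger_gap: 0.27
```

```bash
python3 cr.py
```

```text
t 13.62 tcp [ 597.3 -238.4  100.8] yaw_y 55.7 z [-0.031  0.018 -0.999] F [ 1.67  3.44 -0.43] T [ 0.53  -0.309 -0.012] gap 0.270
grasp r 81.6 ang -0.588 rad (-33.7 deg) yawerr -0.6  Ftang 3.78 Frad -0.52
  step -0.05 rad: d cm [-0.32 -0.27]
  step -0.10 rad: d cm [-0.57 -0.59]
  step -0.20 rad: d cm [-1.11 -1.18]
```

jog_arm:
  motion:
    - [-0.29,-0.28,0,-2.5,186]
    - [-0.25,-0.3,0,-2.5,186]
    - [-0.26,-0.3,0,-2.5,186]

```text
t: 13.87
tcp_pos: [0.5907, -0.2462, 0.1015]
tool_rot: [0.359, 0.933, 0.007, -0.016]
force: [4.2, 6.4, -2.6]
finger_gap: 0.271
```

```bash
python3 cr.py n side,scene; python3 -c "
from h import *
crop(load('n_side'),225,195,285,240,'n1')"
```

```text
t 13.87 tcp [ 590.7 -246.2  101.5] yaw_y 48.0 z [-0.025  0.024 -0.999] F [ 4.2   6.44 -2.57] T [ 1.026 -0.651  0.03 ] gap 0.271
grasp r 81.1 ang -0.716 rad (-41.0 deg) yawerr -1.0  Ftang 7.62 Frad -1.05
  step -0.05 rad: d cm [-0.32 -0.26]
  step -0.10 rad: d cm [-0.6  -0.54]
  step -0.20 rad: d cm [-1.21 -1.06]
```

View pics/n1.png

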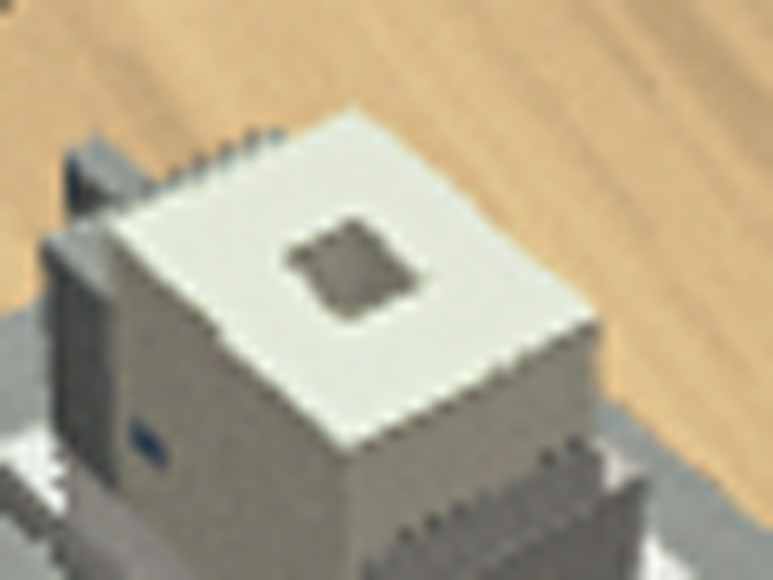

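Mould closed (no gap line at the joint) and the force is 7.6 N. Now I'll take tiny steps to tell a slip from a climb.

jog_arm:
  motion:
    - [-0.15,-0.15,0,-0.8,186]

```text
t: 14.05
tcp_pos: [0.5901, -0.2466, 0.1016]
tool_rot: [0.365, 0.931, 0.008, -0.015]
force: [4.0, 6.0, -2.2]
finger_gap: 0.269
```

```bash
python3 cr.py
```

```text
t 14.05 tcp [ 590.1 -246.6  101.6] yaw_y 47.2 z [-0.022  0.026 -0.999] F [ 4.02  6.03 -2.16] T [ 0.905 -0.76  -0.034] gap 0.269
grasp r 80.9 ang -0.725 rad (-41.5 deg) yawerr -1.3  Ftang 7.18 Frad -0.98
  step -0.05 rad: d cm [-0.3  -0.27]
  step -0.10 rad: d cm [-0.59 -0.55]
  step -0.20 rad: d cm [-1.21 -1.07]
```

jog_arm:
  motion:
    - [-0.22,-0.2,0,-0.8,186]

```text
t: 14.13
tcp_pos: [0.5893, -0.2474, 0.1018]
tool_rot: [0.371, 0.928, 0.009, -0.014]
force: [4.3, 5.5, -2.0]
finger_gap: 0.272
```

```bash
python3 cr.py o wrist,side; python3 -c "
from h import *
crop(load('o_side'),270,235,320,275,'o1');crop(load('o_wrist'),180,40,320,145,'o2')"
```

```text
t 14.13 tcp [ 589.3 -247.4  101.8] yaw_y 46.4 z [-0.019  0.028 -0.999] F [ 4.3   5.51 -2.05] T [ 0.926 -0.811  0.014] gap 0.272
grasp r 80.7 ang -0.739 rad (-42.4 deg) yawerr -1.3  Ftang 6.97 Frad -0.54
  step -0.05 rad: d cm [-0.3  -0.28]
  step -0.10 rad: d cm [-0.59 -0.55]
  step -0.20 rad: d cm [-1.21 -1.06]
```

View pics/o1.png

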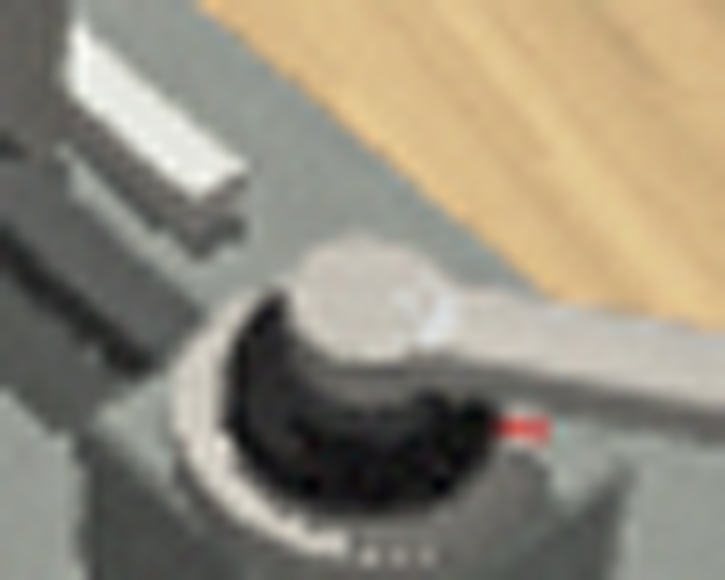

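View pics/o2.png

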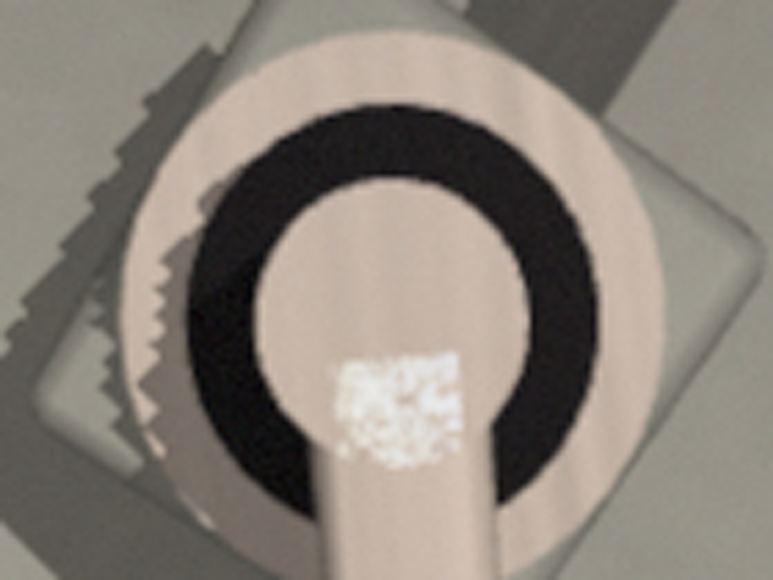

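jog_arm:
  motion:
    - [-0.22,-0.2,-0.05,-0.8,186]
    - [-0.22,-0.2,-0.05,-0.8,186]

```text
t: 14.4
tcp_pos: [0.588, -0.2491, 0.1014]
tool_rot: [0.384, 0.923, 0.012, -0.011]
force: [4.2, 5.5, -1.5]
finger_gap: 0.271
```

```bash
python3 cr.py p side,scene; python3 -c "
from h import *
crop(load('p_side'),270,235,320,275,'p1')"
```

```text
t 14.40 tcp [ 588.  -249.1  101.4] yaw_y 44.8 z [-0.011  0.031 -0.999] F [ 4.24  5.51 -1.54] T [ 0.948 -0.742 -0.057] gap 0.271
grasp r 80.9 ang -0.768 rad (-44.0 deg) yawerr -1.2  Ftang 6.91 Frad -0.78
  step -0.05 rad: d cm [-0.31 -0.26]
  step -0.10 rad: d cm [-0.62 -0.52]
  step -0.20 rad: d cm [-1.25 -1.01]
```

View pics/p1.png

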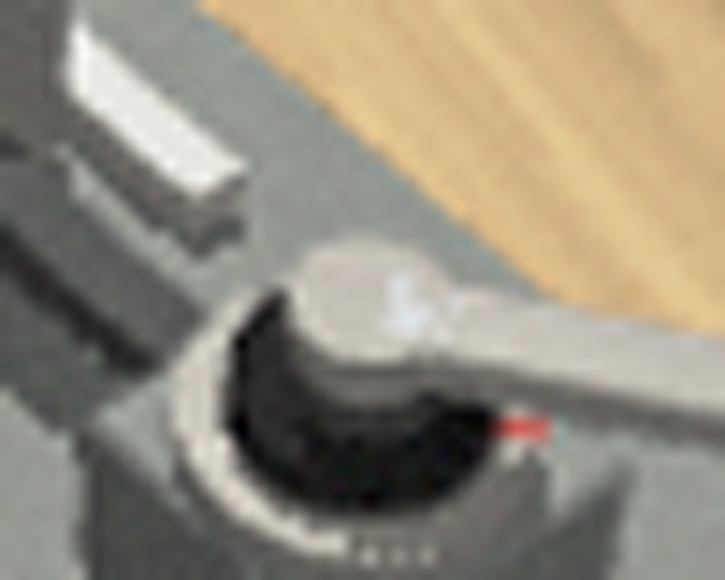

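Slip confirmed: the force held at ~6.9 N while the arm advanced, the red tick stayed put at (525,428), and the white tick now shows beside it at (515,450). I'll stop turning and let go.

jog_arm:
  motion:
    - [0.05,0.05,0,0,100]
    - [0,0,0,0,80]
    - [0,0,0,0,80]
    - [0,0,0.5,0,80]
    - [0,0,2,0,80]
    - [0,0,3,0,80]
    - [0,0,3,0,80]
    - [0,0,2.5,0,80]

```text
t: 15.17
tcp_pos: [0.5823, -0.2505, 0.2104]
tool_rot: [0.382, 0.924, 0.009, -0.019]
force: [1.0, -1.2, -0.0]
finger_gap: 0.686
```

```bash
python3 cr.py q wrist,side,scene; python3 -c "
from h import *
crop(load('q_side'),200,180,345,300,'q1')"
```

```text
t 15.17 tcp [ 582.3 -250.5  210.4] yaw_y 45.1 z [-0.027  0.031 -0.999] F [ 1.02 -1.23 -0.01] T [ 0.03  -0.032  0.02 ] gap 0.686
grasp r 78.2 ang -0.828 rad (-47.5 deg) yawerr 2.5  Ftang -0.08 Frad 1.59
  step -0.05 rad: d cm [-0.15 -0.43]
  step -0.10 rad: d cm [-0.46 -0.68]
  step -0.20 rad: d cm [-1.13 -1.13]
```

View pics/q_wrist.png

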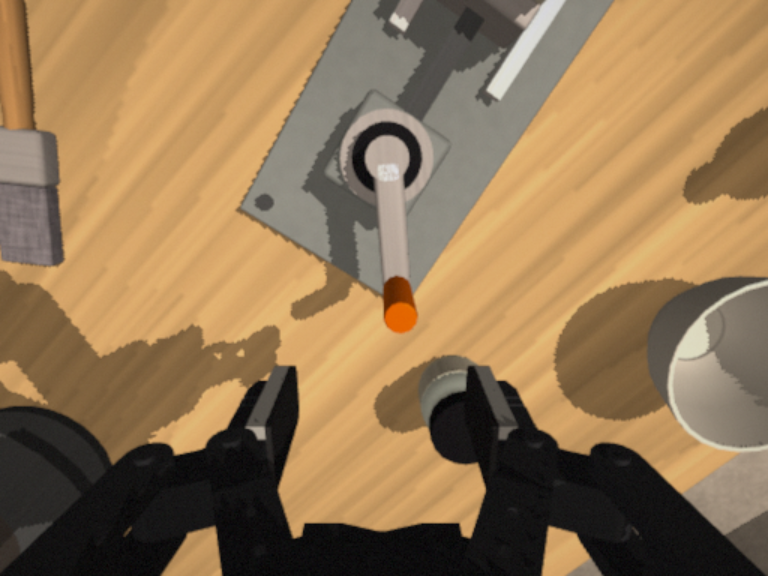

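View pics/q1.png

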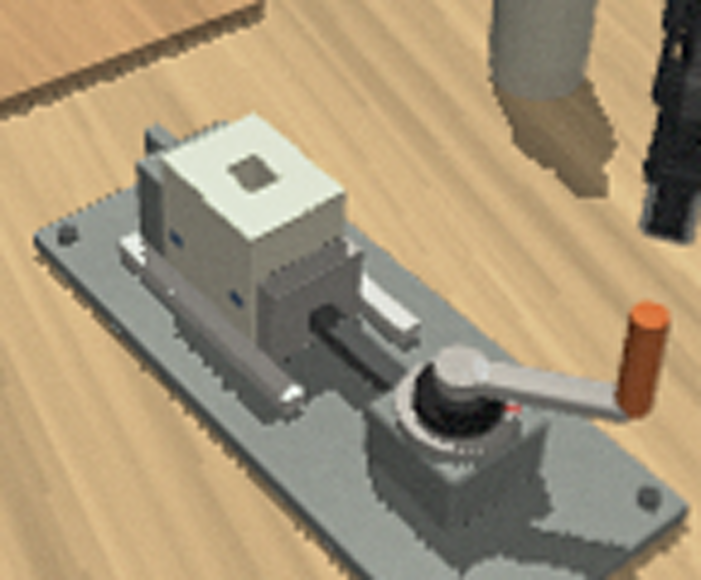

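Jaw tight, mould closed with one square pour hole, and the gripper clear of the post. Last, a before/after comparison and hand-in.

```bash
python3 - <<'E'
from st import *
for c in ('scene','side'):
    a,b=load('a_'+c)['img'],load('q_'+c)['img']
    d=(cv2.absdiff(a,b).max(2)>50).astype(np.uint8)
    n,l,s,ce=cv2.connectedComponentsWithStats(cv2.morphologyEx(d,cv2.MORPH_OPEN,np.ones((3,3))))
    print(c,[(list(map(int,x))) for x in s[1:] if x[4]>15])
s=st(); print(abs(s['qd']).max())
sign_off()
E
```

```text
scene [[82, 0, 73, 36, 682], [31, 18, 44, 40, 816], [104, 19, 72, 89, 3348], [32, 65, 7, 6, 29], [164, 68, 61, 42, 882], [41, 89, 23, 14, 221], [128, 96, 38, 31, 563], [16, 113, 60, 51, 1568], [115, 112, 85, 149, 5949], [251, 134, 33, 31, 577], [45, 174, 40, 25, 437], [202, 200, 24, 16, 241], [216, 250, 8, 14, 86], [191, 257, 7, 8, 49], [192, 268, 7, 7, 41]]
side [[5, 0, 21, 6, 79], [35, 0, 32, 35, 757], [9, 0, 134, 180, 7765], [135, 0, 21, 7, 127], [226, 0, 186, 125, 10307], [313, 1, 68, 36, 694], [24, 3, 9, 7, 44], [63, 11, 9, 22, 117], [46, 38, 9, 4, 36], [44, 43, 10, 15, 109], [332, 144, 47, 86, 2004], [366, 145, 6, 3, 18], [198, 156, 21, 8, 127], [198, 165, 24, 31, 551], [41, 173, 51, 79, 1981], [243, 212, 26, 17, 237], [315, 220, 10, 25, 187], [258, 229, 16, 14, 92], [307, 244, 7, 9, 35], [328, 245, 10, 22, 152], [250, 251, 6, 7, 31], [300, 256, 17, 7, 76], [68, 258, 144, 126, 8613], [312, 270, 16, 17, 163], [326, 301, 16, 20, 143], [341, 331, 42, 53, 1219], [52, 342, 35, 42, 952]]
t 15.32 tcp [ 583.9 -251.4  211.8] yaw_y 45.1 z [-0.022  0.028 -0.999] F [ 0.89  1.01 -0.39] T [-0.029 -0.063 -0.009] gap 0.687
0.05831227769223
the job is handed in; nothing more can be done
```

I took the larger white mould half from the ware board and stood it in the press channel, with its notch facing the notch of the fixed half. I then turned the crank clockwise until the clutch slipped, let go, raised the gripper clear of the post and handed the job in at about 15.3 s.

**What the last checks showed**
- **Mould:** it is closed, with no gap line at the joint and one clean square pour hole. The jaw is up against the loose half.
- **Slip:** the push on the post peaked at 7.6 N, then stayed at about 7 N (7.2, 7.0, 6.9) over roughly 0.05 rad of turning. Meanwhile the red tick stood still and the white tick came out beside it. That is well short of the 0.18 rad at which the clutch goes solid.
- **Level of the force:** 6.9 N is a little below the stated 7.5 N. I took it as the slip because of the steady force and the ticks.

**What I did not fully check**
- **Bystanders:** comparing before and after pictures, the changes lie mostly on the arm and its shadow, the place the mould half came from, and the press. I put one changed patch in the side picture (about 341–383, 331–384) down to the arm's shadow without checking it closely. I saw no bystander moved.
- **Arm tilt:** the tool leaned by up to about 3° during the moves. The mould half still seated flat: the tool was at the same height there as when it gripped the half on the board.

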